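Wedge a plaster cast loose in its holder

ROBOT

A 6-joint arm with a two-finger parallel gripper is mounted at the origin on the work surface. World frame = base frame: x ahead of the robot, y to its left, z up, the work surface at z = 0. Lengths are in m, angles in rad, forces in N, time in s.
With the tool pointing down it reaches from about 0.375 to 0.9 m from the base axis. Payload 3.1 kg.
Tool frame: the origin (TCP) lies midway between the tips of the shut fingers; the grasp point (between the pads) lies 19 mm behind it (manip.hold_point_z is the distance from the TCP to the grasp point, in m); x points along the fingers, y is the direction in which the jaws open and shut, and the axes are right-handed (so a half turn about x gives the same grasp; the last joint's range is limited). The gripper opens to 85 mm and grips with 20 to 120 N. Pads are 22 mm wide; open, the fingers measure 114 mm over their backs; the gripper's body (76 mm by 85 mm) begins 54 mm behind the grasp point. The pads swing forward as they close: fully open they stand 13 mm farther back than shut.
Start: joints at [-0.178, 0.527, 1.433, -0, 1.181, -0.178], TCP at [0.625, 0, 0.231] pointing down, gripper open.
Joint ranges: [-3.08, 3.08], [-0.75, 2.2], [0.22, 2.44], [-1.43, 4.57], [0, 2.65], [-2.85, 2.85]. Speed limits (rad/s): [2.79, 2.79, 3.14, 3.14, 3.14, 3.14].

INTERFACE

Orientations are given as a unit quaternion [x, y, z, w].
In Python, from station import manip, snapshot gives the robot as it stands.
- The arm moves only by the tool play_rows, never from a script. Its argument "series" is a list of rows, each a list of 4 numbers: the shift along the tool's x, y, z in m, then the turn about the tool's x in degrees. In form: [[tx, ty, tz, spin], ...]. A call has 1 to 20 rows; each row is the pose to reach, as a shift and turn from the pose measured when the call began, along the tool's axes at that moment; what a row does not reach only later rows make up. A row lasts 1/10 s, in which the tool goes at most 50 mm and 8.59 degrees, less where a joint would pass 70% of its speed; a pose out of reach is approached as far as the arm can. A call with a gripper value outside its range is refused whole. "claw" is the opening in per cent of the stroke, from 0 (shut) to 100 (fully open), set as the call begins (left out, the last holds). The fingers move at their own pace and stop on an object; "force" is the grip in N (left out, the last holds). Time passes only in rows, so rows that repeat a pose let the fingers close. It gives the time, the measured TCP pose, the force and the opening at its end, in the units of the state.
- manip.sense(): the state, without advancing time (a new reading comes with each control period).
- snapshot(name): name is "scene" or "side" or "wrist"; returns a dict with "image" (420x560x3 uint8, blue, green, red), "depth" (420x560 float32, m along the optical axis (not along the pixel's ray), 0 where there is no reading), "fov_y" (degrees; the focal length in pixels is half the picture's height over the tangent of half this angle, whatever the lens; pixels are square), "cx", "cy" (the principal point, pixels), "R" (3x3) and "t" (3): a world point X has camera coordinates R X + t. Camera axes: x right, y down, z forward; pixel columns grow to the right and rows downward; lengths in m; the calibration is good to about 2 mm. A picture is of the moment at which its call begins.
- manip.sign_off(): hands the job in, once; it reports no verdict.
The state is a dict: "t": time; "q": joint angles; "qd": joint speeds; "tau": joint torques, N m; "tcp_pos": TCP position; "tool_rot": TCP orientation; "force": force on the tool from outside, world axes, zero at the start; "ft_torque": the same for the moment, N m; "finger_gap": opening from 0.0 (shut) to 1.0 (fully open).
Only numpy, scipy, OpenCV 4.12 (cv2) and the standard library are available. Lean on these libraries where they do the work, as an engineer would, in place of code of your own. Each camera call takes 0.05 s, during which the arm holds its last target.

TASK

A plaster dental cast on its square base plate sits in a holder, held down by a sliding latch. Slide the latch fully open, then take the wooden wedge, lay it flat on the holder's front apron and push it under the middle of the plate's front lip until the front edge has just lifted, about 4 mm, with the back edge still down in the holder; finish while still gripping the wedge there, holding the cast up. Never touch the cast or plate with the robot, and leave everything else on the bench where it is.

Things in the scene. Friction and masses are not known exactly. Their poses are not given: they have to be found in the camera images.
- holder: Aluminium holder fixed to the bench. Origin: on the bench under its middle; x from its open front (robot side) to its back, y towards the latch, z up. Flat slab 12 mm thick, 118 mm wide (y), x=-140 to +65 mm. A back stop 26 mm high (face at x=51.5 mm) and low side rails keep the plate from sliding. An arm 56 mm wide at x=-16 mm reaches to y=158 mm and carries the latch track.
- apron (a point): Middle of the holder's empty front apron, on the slab's top (12 mm above the bench), at holder x=-90 mm, y=0. The wedge is laid and slides here, its ramp pointing along the holder's +x; the apron ends under the plate's front edge, 50 mm ahead of this point. Axes as the holder's.
- latch (a joint): How far the latch has slid outward along the holder's +y (m): 0 to 0.006 = closed, its flat steel bolt overlapping the top of the plate's edge and holding it down; 0.040 = end stop, fully open. About 2 N of friction; it stays where it is left.
- latch_knob (a point): Middle of the black block-shaped knob on the latch bolt: 20 mm (holder x) by 18 mm (holder y) by 34 mm high. It stands on the bolt (20 mm wide), whose top is 17 mm below this point, 30 mm above the bench. The track beside the bolt is 34 mm across (holder x), its lips reach 28.5 mm above the bench. Axes as the holder's.
- cast_front (a point): Middle of the lower front edge of the cast's white base plate, 90 x 90 x 12 mm; pale plaster jaw on it, 40 mm high over all, 0.3 to 0.55 kg. The plate's underside is cut back by 5 mm over its front 34 mm: a slot all along the front. At rest this point is 17 mm above the bench, 5 mm above the slab, at holder x=-40 mm, y=0. Wedged, the plate tips about its rear edge.
- cast_back (a point): Middle of the lower rear edge of the same plate, at rest on the slab: 12 mm above the bench, 90 mm behind the front edge.
- wedge_grip (a point): Middle of the upright grip post of the loose wooden wedge, half-way up: 26 mm above its flat underside. Post 24 mm (x) by 26 mm (y) by 52 mm high, at the wedge's back end. The ramp points to its +x: 18 mm high at the post (x=12 mm), falling evenly to a blunt tip 3 mm high at x=62 mm; 26 mm wide, slope 0.3. z up. About 55 g.
- stop_block: Bystander much like the wedge, but its nose is a plain 20 mm high block without a slope; same post, 74 x 26 x 52 mm. May lie in either of the two places where the wedge may lie. Origin under its post. Leave alone.
- jar1: Bystander: small jar, 40 mm across, 52 mm high, red cap; origin under its middle.
- jar2: Bystander: another such jar.
- jar3: Bystander: another such jar.
- tumbler_rim (a point): Bystander: middle of the mouth of an empty glass, 72 mm across, 85 mm high.
- palette: Bystander: flat round mixing palette, 110 mm across, 13 mm high, black with white top; origin under its middle.
- pin_block: Bystander: cork block 45 x 45 x 16 mm with three brass pins (30 mm high over all); origin under its middle.
- spatula_grip (a point): Bystander: handle of a spatula 170 mm long, lying flat at the right of the holder.
Things that resemble listed ones, but are neither listed nor needed, are in the scene too. Leave any blue or turquoise look-alike of the part that bears wedge_grip alone.

How it is judged:
By the outcome, as a careful person would: the job done as asked, in the order asked, and still so for the second after the job is handed in, while the arm keeps its last pose, push and grip.
It also fails if it takes over 58 s, if anything falls off the work surface, if the arm or the gripper's body presses on something with over 40 N, if the wrist force passes 120 N, or if a joint passes its speed limit or range.

## Working session

There is one attempt and no reset: what is moved stays moved. The work goes in short steps, Python scripts to look and compute and a tool call to move; the robot and the scene stay as the last step left them, time stands still between calls to the robot, and variables do not carry over. Pictures are saved under pics/ and viewed, and the job is handed in when it is done.

Besides the shell and the picture viewer there is one more tool, called after ">>>" by a JSON object that holds its "op" and its "data", one argument or row to a line. play_rows: Moves the arm, as the interface text tells. Its arguments: {"type":"object","properties":{"series":{"type":"array","items":{"type":"array","items":{"type":"number"}}},"claw":{"type":"number"},"force":{"type":"number"}},"required":["series"]}

```bash
ls; mkdir -p pics
cat > h.py <<'E'
import numpy as np, cv2
from station import manip, snapshot
def snap(name, fn=None):
    s=snapshot(name)
    if fn: cv2.imwrite('pics/'+fn, s['image'])
    np.savez('last_'+name+'.npz', **{k:np.asarray(v) for k,v in s.items()})
    return s
def load(name):
    d=np.load('last_'+name+'.npz'); return {k:d[k] for k in d}
def cloud(s):
    h,w=s['depth'].shape; f=h/2/np.tan(np.radians(float(s['fov_y']))/2)
    u,v=np.meshgrid(np.arange(w),np.arange(h)); z=s['depth']
    P=np.stack([(u-s['cx'])/f*z,(v-s['cy'])/f*z,z],-1)
    X=(P-s['t'])@s['R']
    X[z==0]=np.nan
    return X
def proj(s,X):
    h=s['depth'].shape[0]; f=h/2/np.tan(np.radians(float(s['fov_y']))/2)
    c=np.atleast_2d(X)@s['R'].T+s['t']; return np.c_[c[:,0]/c[:,2]*f+s['cx'],c[:,1]/c[:,2]*f+s['cy']]
E
python3 - <<'E'
from h import *
for n in ['scene','side','wrist']:
    s=snap(n,n+'0.png'); print(n,s['fov_y'],s['cx'],s['cy'],np.round(s['R'],3).tolist(),np.round(s['t'],3))
st=manip.sense(); print(st, manip.hold_point_z)
E
```

```text
pics
scene 52.246183286666934 280.3796798809414 210.5411673967168 [[-0.828, 0.56, -0.012], [0.328, 0.467, -0.821], [-0.454, -0.684, -0.571]] [ 0.459 -0.16   1.459]
side 48.43690802215123 272.4752179692875 217.48821344850805 [[0.944, -0.331, -0.009], [-0.214, -0.589, -0.779], [0.252, 0.737, -0.627]] [-0.532  0.218  1.116]
wrist 64.0678826030797 282.13477448343167 212.5681601500472 [[1.0, 0.001, -0.002], [0.001, -0.962, 0.272], [-0.002, -0.272, -0.962]] [-0.624 -0.037  0.38 ]
{'t': 0.15, 'q': array([-1.78505976e-01,  5.28301611e-01,  1.43362586e+00,  1.63117188e-05,
        1.18139894e+00, -1.78512022e-01]), 'qd': array([-0.00112639, -0.00226431, -0.00366105, -0.00056884,  0.00138611,
        0.000992  ]), 'tau': array([ 1.17890530e-03, -4.42742836e+01, -1.78276026e+01, -2.15643640e-04,
        5.61750654e-03, -9.84718270e-06]), 'tcp_pos': array([6.24442073e-01, 1.30943173e-04, 2.30522631e-01]), 'tool_rot': array([ 0.49965464,  0.50050633, -0.50034506,  0.49949322]), 'force': array([-0.05501686, -1.1792868 , -0.077215  ]), 'ft_torque': array([0.01108879, 0.03949139, 0.00459781]), 'finger_gap': 0.9959696263669253} 0.0187
```

View images.

View pics/scene0.png

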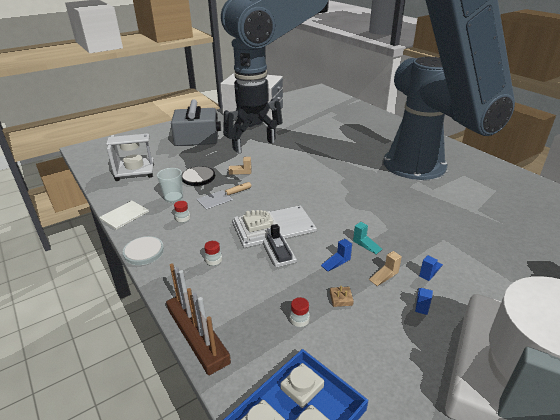

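View pics/side0.png

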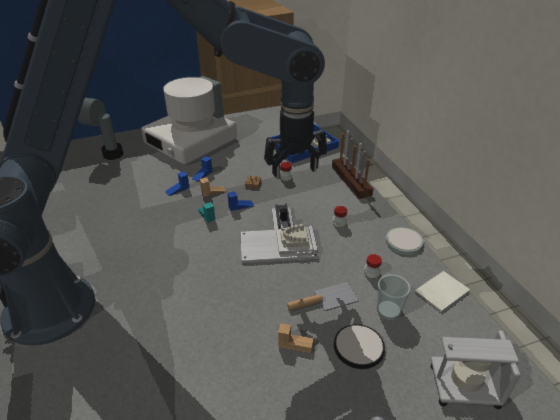

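View pics/wrist0.png

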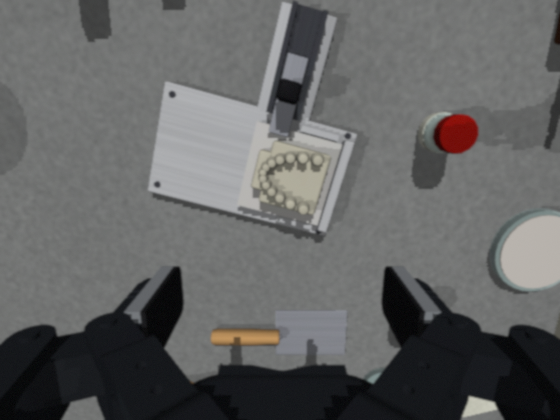

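The scene and side views show the holder with its latch at about (280,240) in scene. There are two wooden candidates, at scene (388,268) and (240,167), and blue and teal look-alikes around them. I'll zoom in on both candidates.

Run:
```python
from h import *
a=load('scene'); b=load('side')
def crop(s,x,y,w=80,h=60): return cv2.resize(s['image'][y:y+h,x:x+w],(400,300),interpolation=cv2.INTER_CUBIC)
im=np.vstack([np.hstack([crop(a,345,235),crop(a,205,140)]),np.hstack([crop(b,175,160),crop(b,265,310)])])
cv2.imwrite('pics/crops.png',im)
X=cloud(a);Y=cloud(b)
for (u,v) in [(392,258),(384,276),(376,282),(247,161),(235,174)]: print('scene',u,v,X[v,u])
for (u,v) in [(206,183),(218,190),(285,332),(303,342)]: print('side',u,v,Y[v,u])
```

```text
scene 392 258 [0.46701799 0.33398103 0.04855542]
scene 384 276 [0.49480596 0.3421284  0.01321652]
scene 376 282 [0.51436618 0.3379464  0.00158918]
scene 247 161 [ 0.50055148 -0.27078569  0.04726832]
scene 235 174 [ 0.53820278 -0.28965193  0.00241325]
side 206 183 [0.45965746 0.31856726 0.0491576 ]
side 218 190 [0.49556454 0.32350866 0.01070757]
side 285 332 [ 0.49109498 -0.29054797  0.05226958]
side 303 342 [ 0.52677764 -0.30676146  0.02193875]
```

View pics/crops.png

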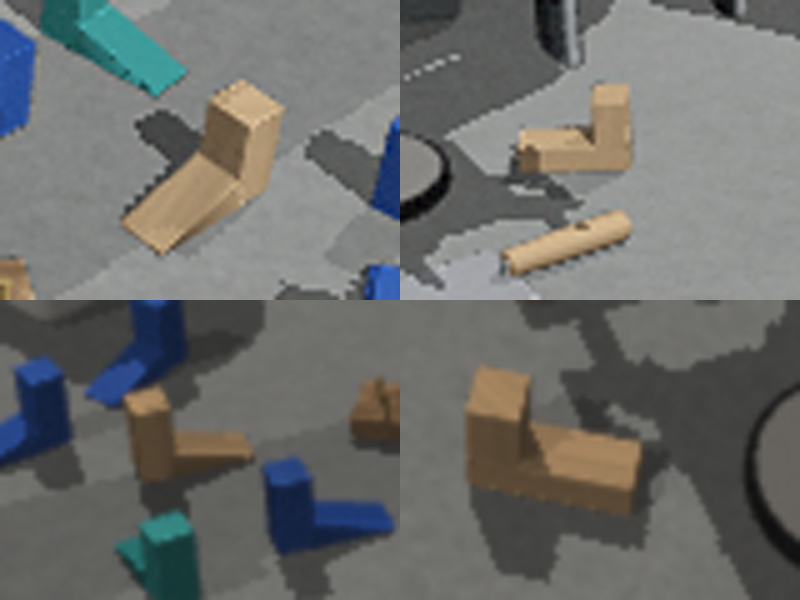

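The wedge with the ramp is the left one, near (0.47, 0.325). The one at (0.5, -0.28) is the stop block, since its nose is flat. Next I'll measure the holder, latch and wedge.

Run:
```python
from h import *
from scipy.spatial.transform import Rotation as Ro
print(np.round(Ro.from_quat(manip.sense()['tool_rot']).as_matrix(),3))
w=load('wrist');W=cloud(w)
print('depth table', np.nanmedian(W[300:,250:400,2]), W[60,60])
for p in [(172,94),(157,184),(348,135),(320,229),(210,140),(180,110),(290,90),(292,68),(283,115),(285,5),(335,15),(300,18),(270,60),(290,180),(245,170)]:
    print(p,np.round(W[p[1],p[0]],4))
# holder slab points: z in 0.009..0.015 within region
m=(abs(W[...,2]-0.012)<0.004)
cv2.imwrite('pics/slab.png',(m*255).astype(np.uint8))
# height picture
Z=np.clip(W[...,2]/0.07,0,1); Z[np.isnan(Z)]=0
im=cv2.applyColorMap((Z*255).astype(np.uint8),cv2.COLORMAP_JET)
cv2.imwrite('pics/hw.png',np.hstack([cv2.resize(im[0:250,130:380],(500,500)),cv2.resize(w['image'][0:250,130:380],(500,500))])[:, :1000])
a=cv2.resize(im[0:250,130:380],(400,400));b=cv2.resize(w['image'][0:250,130:380],(400,400));cv2.imwrite('pics/hw.png',np.hstack([a,b]))
```

```text
[[-0.002  1.    -0.   ]
 [ 0.     0.    -1.   ]
 [-1.    -0.002 -0.   ]]
depth table 0.006151089172019496 [0.39675169 0.12478373 0.00278728]
(172, 94) [0.5124 0.0912 0.0157]
(157, 184) [ 0.4877 -0.0014  0.0151]
(348, 135) [0.6928 0.0508 0.015 ]
(320, 229) [ 0.6652 -0.0484  0.0282]
(210, 140) [0.5478 0.0455 0.0137]
(180, 110) [0.5187 0.0757 0.0138]
(290, 90) [0.6308 0.0913 0.0662]
(292, 68) [0.6332 0.1133 0.0331]
(283, 115) [0.6248 0.0707 0.0315]
(285, 5) [0.6266 0.1714 0.0137]
(335, 15) [0.6762 0.1662 0.0013]
(300, 18) [0.6404 0.1573 0.0259]
(270, 60) [0.6118 0.1233 0.0134]
(290, 180) [0.6319 0.008  0.0417]
(245, 170) [0.5838 0.0138 0.0135]
```

View pics/hw.png

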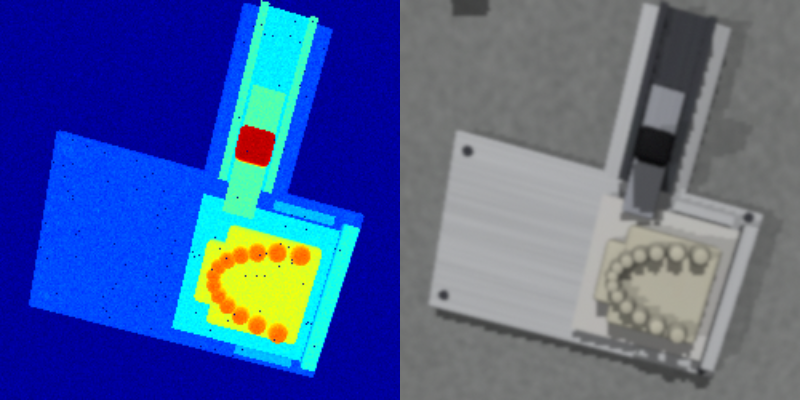

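```bash
cat > fit.py <<'E'
from h import *
from scipy.optimize import minimize
def sd(p,x0,x1,y0,y1):
    q=np.c_[np.maximum(x0-p[:,0],p[:,0]-x1),np.maximum(y0-p[:,1],p[:,1]-y1)]
    return np.hypot(*np.maximum(q,0).T)+np.minimum(q.max(1),0)
def loc(h,XY):
    c,s=np.cos(h[2]),np.sin(h[2]); d=XY-h[:2]
    return np.c_[c*d[:,0]+s*d[:,1],-s*d[:,0]+c*d[:,1]]
if __name__=='__main__':
    w=load('wrist');W=cloud(w)[:260]
    P=W.reshape(-1,3);P=P[~np.isnan(P[:,0])]
    P=P[(P[:,0]>.44)&(P[:,0]<.73)&(P[:,1]>-.09)&(P[:,1]<.18)]
    lab=np.where(P[:,2]>.0095,1,np.where(P[:,2]<.006,-1,0)); P=P[lab!=0];lab=lab[lab!=0]
    def cost(h):
        L=loc(h,P[:,:2]); d=np.minimum(sd(L,-.14,.065,-.059,.059),sd(L,-.044,.012,.05,.158))
        return np.mean(1/(1+np.exp(lab*d/.0007*1)))
    best=None
    for a in [-.2,-.25,-.3]:
        r=minimize(cost,[.627,.02,a],method='Nelder-Mead',options=dict(xatol=1e-5,fatol=1e-7,maxiter=2000,initial_simplex=[[.627,.02,a],[.637,.02,a],[.627,.03,a],[.627,.02,a+.05]]))
        print(r.x,r.fun)
        if best is None or r.fun<best.fun:best=r
    h=best.x; np.save('holder.npy',h)
    A=W.reshape(-1,3);A=A[~np.isnan(A[:,0])];L=np.c_[loc(h,A[:,:2]),A[:,2]]
    k=L[(L[:,2]>.06)&(L[:,1]>.045)&(L[:,1]<.12)&(abs(L[:,0])<.04)]
    print('knob top',len(k),np.percentile(k,[2,50,98],axis=0).round(4))
    b=L[(L[:,2]>.029)&(L[:,2]<.036)&(L[:,1]>.03)&(L[:,1]<.12)&(abs(L[:,0]+.016)<.010)]
    print('bolt',np.percentile(b,[1,50,99],axis=0).round(4))
    c=L[(L[:,2]>.022)&(L[:,2]<.027)&(abs(L[:,1])<.04)&(L[:,0]<-.0)&(L[:,0]>-.06)]
    print('plate top',np.percentile(c,[1,50,99],axis=0).round(4))
    tbl=L[(L[:,2]<.006)]; print('table z',np.median(tbl[:,2]))
E
python3 fit.py
```

```text
[ 0.660836    0.12939244 -0.21757648] 0.4634051676991255
[ 0.66083598  0.12939122 -0.21758176] 0.46340516775315654
[ 0.74115508  0.04640712 -1.42228392] 0.4822619436682262Traceback (most recent call last):
  File "fit.py", line 25, in <module>
    print('knob top',len(k),np.percentile(k,[2,50,98],axis=0).round(4))
                            ~~~~~~~~~~~~~^^^^^^^^^^^^^^^^^^^^
    return _quantile_unchecked(
        a, q, axis, out, overwrite_input, method, keepdims, weights)
    return _ureduce(a,
                    func=_quantile_ureduce_func,
    ...<5 lines>...
                    overwrite_input=overwrite_input,
                    method=method)
    r = func(a, **kwargs)
    result = _quantile(arr,
                       quantiles=q,
    ...<2 lines>...
                       out=out,
                       weights=wgt)
    slices_having_nans = np.isnan(arr[-1, ...])
                                  ~~~^^^^^^^^^
IndexError: index -1 is out of bounds for axis 0 with size 0
```

```bash
sed -i 's/np.exp(lab\*d/np.exp(-lab*d/' fit.py; python3 fit.py
```

```text
[ 0.62520101  0.01147673 -0.26029714] 0.005247278916890369
[ 0.6252018   0.01147723 -0.26028998] 0.005247279088271775
[ 0.62520131  0.01147646 -0.26029439] 0.005247278973191761
knob top 483 [[-0.0252  0.0694  0.0628]
 [-0.016   0.078   0.0655]
 [-0.0065  0.0865  0.0673]]
bolt [[-0.0256  0.0385  0.03  ]
 [-0.0159  0.0667  0.0319]
 [-0.0062  0.1124  0.0338]]
plate top [[-0.0396 -0.0397  0.0242]
 [-0.031   0.0067  0.0258]
 [-0.0012  0.0393  0.0269]]
table z 0.001923803344846657
```

>>> {"op": "play_rows", "data": {
  "series": [
    [0.02, 0.002, -0.03, 5],
    [0.05, 0.004, -0.06, 10],
    [0.08, 0.005, -0.091, 14.9],
    [0.11, 0.0054, -0.091, 14.9],
    [0.12, 0.0054, -0.091, 14.9],
    [0.12, 0.0054, -0.091, 14.9]
  ],
  "claw": 60,
  "force": 30
}}

```text
t: 0.75
tcp_pos: [0.6283, 0.091, 0.1087]
tool_rot: [-0.559, -0.432, 0.562, -0.43]
force: [0.2, -0.3, -0.3]
finger_gap: 0.6
```

Run:
```python
from h import *
from scipy.spatial.transform import Rotation as Ro
s=manip.sense(); print(s['t'],s['tcp_pos'],s['force'],s['finger_gap']); M=Ro.from_quat(s['tool_rot']).as_matrix(); print(M.round(3), np.degrees(np.arctan2(M[1,1],M[0,1])))
snap('wrist','w1.png');
```

```text
0.75 [0.62833954 0.09096763 0.10871327] [ 0.17382929 -0.30830143 -0.28161058] 0.6001031734932551
[[-0.006  0.966 -0.257]
 [ 0.    -0.257 -0.966]
 [-1.    -0.006  0.001]] -14.897139532713673
```

View pics/w1.png

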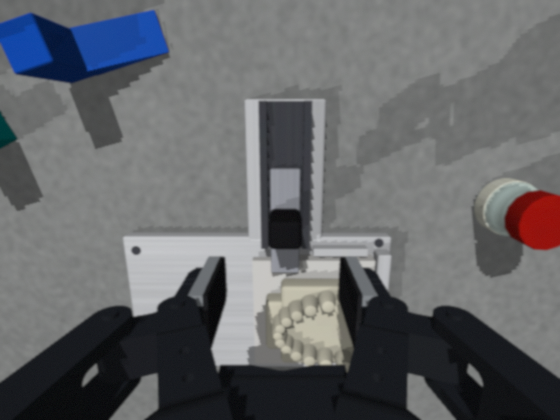

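Run:
```python
from fit import *
h=np.load('holder.npy')
W=cloud(load('wrist')).reshape(-1,3);W=W[~np.isnan(W[:,0])];L=np.c_[loc(h,W[:,:2]),W[:,2]]
k=L[(L[:,2]>.056)&(L[:,2]<.075)&(L[:,1]>.055)&(L[:,1]<.11)&(abs(L[:,0]+.016)<.016)]
print('knob',len(k),np.percentile(k,[2,50,98],axis=0).round(4))
print('tcp in holder',loc(h,manip.sense()['tcp_pos'][None,:2]), 'table', np.median(W[abs(W[:,2])<.006][:,2]))
a=cloud(load('scene')).reshape(-1,3);b=cloud(load('side')).reshape(-1,3)
for n,A in (('scene',a),('side',b)):
    A=A[~np.isnan(A[:,0])]; L=np.c_[loc(h,A[:,:2]),A[:,2]]
    k=L[(L[:,2]>.056)&(L[:,2]<.075)&(L[:,1]>.055)&(L[:,1]<.11)&(abs(L[:,0]+.016)<.016)]
    print(n,len(k),np.percentile(k,[2,50,98],axis=0).round(4))
```

```text
knob 1017 [[-0.0253  0.0705  0.0577]
 [-0.0158  0.0802  0.0655]
 [-0.0063  0.0873  0.067 ]]
tcp in holder [[-0.01604941  0.07764549]] table 0.001943047812281723
scene 51 [[-0.0235  0.0719  0.0562]
 [-0.014   0.0824  0.0619]
 [-0.0054  0.0887  0.0647]]
side 43 [[-0.0266  0.0679  0.0572]
 [-0.0176  0.0727  0.0627]
 [-0.0072  0.0862  0.0676]]
```

>>> {"op": "play_rows", "data": {
  "series": [
    [0.03, 0, 0, 0],
    [0.055, 0, 0, 0],
    [0.072, 0, 0, 0],
    [0.072, 0, 0, 0],
    [0.072, 0, 0, 0]
  ]
}}

```text
t: 1.3
tcp_pos: [0.6309, 0.09, 0.04]
tool_rot: [0.561, 0.431, -0.561, 0.431]
force: [0.2, 1.4, -0.2]
finger_gap: 0.599
```

>>> {"op": "play_rows", "data": {
  "series": [
    [0, 0, 0, 0],
    [0, 0, 0, 0],
    [0, 0, 0, 0],
    [0, 0, 0, 0],
    [0, 0, 0, 0],
    [0, 0, 0, 0]
  ],
  "claw": 0,
  "force": 30
}}

```text
t: 1.9
tcp_pos: [0.6294, 0.0904, 0.0419]
tool_rot: [-0.56, -0.431, 0.561, -0.43]
force: [-5.1, 1.0, 7.6]
finger_gap: 0.23
```

>>> {"op": "play_rows", "data": {
  "series": [
    [0, 0, -0.004, 0],
    [0, 0, -0.009, 0],
    [0, 0, -0.014, 0],
    [0, 0, -0.019, 0],
    [0, 0, -0.024, 0],
    [0, 0, -0.029, 0],
    [0, 0, -0.033, 0],
    [0, 0, -0.036, 0],
    [0, 0, -0.036, 0],
    [0, 0, -0.036, 0]
  ]
}}

```text
t: 2.9
tcp_pos: [0.6388, 0.1261, 0.042]
tool_rot: [-0.561, -0.431, 0.561, -0.43]
force: [-0.5, 1.9, -0.5]
finger_gap: 0.229
```

Run:
```python
from fit import *
h=np.load('holder.npy'); s=manip.sense()
print(s['t'],s['tcp_pos'],s['force'],loc(h,s['tcp_pos'][None,:2]))
```

```text
2.9 [0.63878074 0.12613207 0.04198615] [-0.45148972  1.89556896 -0.48021058] [[-0.0163863  0.114288 ]]
```

>>> {"op": "play_rows", "data": {
  "series": [
    [0, 0, -0.001, 0],
    [0, 0, -0.002, 0],
    [0, 0, -0.003, 0],
    [0, 0, -0.004, 0],
    [0, 0, -0.005, 0],
    [0, 0, -0.006, 0],
    [0, 0, -0.006, 0]
  ]
}}

```text
t: 3.6
tcp_pos: [0.6389, 0.1265, 0.042]
tool_rot: [-0.557, -0.431, 0.564, -0.431]
force: [-4.1, -15.3, 2.4]
finger_gap: 0.227
```

Run:
```python
from fit import *
h=np.load('holder.npy'); s=manip.sense()
print(s['t'],s['tcp_pos'],s['force'],loc(h,s['tcp_pos'][None,:2]))
```

```text
3.6 [0.63891884 0.12654566 0.04195579] [ -4.10357882 -15.3100507    2.42775004] [[-0.0163593  0.1147232]]
```

>>> {"op": "play_rows", "data": {
  "series": [
    [0, 0, 0, 0],
    [0, 0, 0, 0]
  ]
}}

```text
t: 3.8
tcp_pos: [0.6388, 0.1259, 0.042]
tool_rot: [-0.558, -0.43, 0.564, -0.431]
force: [-1.8, -1.4, -0.7]
finger_gap: 0.227
```

>>> {"op": "play_rows", "data": {
  "series": [
    [0, 0, 0, 0],
    [0, 0, 0, 0],
    [0, 0, 0, 0],
    [-0.02, 0, 0, 0],
    [-0.06, 0, 0, 0],
    [-0.1, 0, 0, 0],
    [-0.1, 0, 0, 0]
  ],
  "claw": 60
}}

```text
t: 4.5
tcp_pos: [0.6443, 0.1272, 0.1486]
tool_rot: [0.561, 0.428, -0.56, 0.434]
force: [0.2, -0.5, 0.5]
finger_gap: 0.599
```

Run:
```python
from fit import *
h=np.load('holder.npy'); s=manip.sense(); print(s['t'],s['tcp_pos'],s['force'])
snap('wrist','w2.png'); snap('side','s2.png')
W=cloud(load('wrist')).reshape(-1,3);W=W[~np.isnan(W[:,0])];L=np.c_[loc(h,W[:,:2]),W[:,2]]
k=L[(L[:,2]>.056)&(L[:,2]<.075)&(L[:,1]>.085)&(L[:,1]<.15)&(abs(L[:,0]+.016)<.016)]
print('knob',len(k),np.percentile(k,[2,50,98],axis=0).round(4))
```

```text
4.5 [0.64431945 0.1271989  0.14863167] [ 0.17677092 -0.45718072  0.45444874]
knob 708 [[-0.0253  0.1071  0.0582]
 [-0.0155  0.1166  0.0655]
 [-0.0062  0.124   0.0671]]
```

View pics/w2.png

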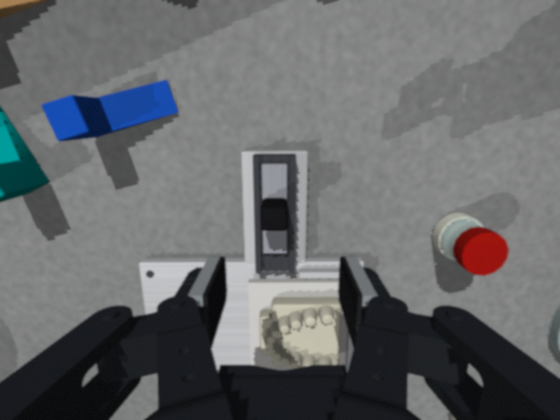

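The latch is open, with the bolt clear of the plate: the knob moved about 37 mm and 15 N built up at the stop. Next is the wedge pose.

Run:
```python
from h import *
print(manip.sense()['q'])
for n in ('scene','side'):
    s=snap(n,n+'3.png') if n=='scene' else load(n)
    X=cloud(s); 
    hsv=cv2.cvtColor(s['image'],cv2.COLOR_BGR2HSV)
    m=(hsv[...,0]>5)&(hsv[...,0]<25)&(hsv[...,1]>60)&(X[...,0]>.42)&(X[...,0]<.56)&(X[...,1]>.28)&(X[...,1]<.39)
    P=X[m]; top=P[P[:,2]>.047]; print(n,m.sum(),len(top),np.median(top,0).round(4) if len(top) else '', P.min(0).round(3),P.max(0).round(3))
    r=P[(P[:,2]<.02)&(P[:,2]>.0)]; print(np.median(r,0), r[np.argmax(r[:,0])])
    # neighbours
    N=X[(X[...,2]>.012)&(X[...,0]>.36)&(X[...,0]<.6)&(X[...,1]>.2)&(X[...,1]<.45)]
    g=np.unique((N[:,:2]/.01).round().astype(int),axis=0); 
    G=np.full((26,26),'.'); 
    for a,b in g: 
        if 36<=a<62 and 20<=b<46: G[a-36,b-20]='#'
    print('\n'.join(''.join(r[::-1]) for r in G[::-1]))
```

```text
[ 0.02750038  0.66706727  1.43187294 -0.00674247  1.04601136  0.29109536]
scene 520 90 [0.4611 0.3335 0.0509] [ 0.446  0.307 -0.002] [0.522 0.347 0.054]
[0.49055202 0.33651372 0.00921428] [0.52160155 0.33862357 0.00297651]
..........................
..........####............
............##............
..........................
..........................
..........................
....................####..
.....................###..
.....................###..
.....................###..
#....................###..
##........................
##........####............
##........####............
..........####............
..........####..........##
...........###........####
.....................#####
......................####
......##...............##.
.....###..................
.....###..................
.....###..................
......#...................
......#...................
..........................
side 258 48 [0.4561 0.3278 0.0518] [ 0.445  0.314 -0.002] [0.519 0.358 0.056]
[0.48266065 0.32395823 0.00968561] [0.51887451 0.34073372 0.00136   ]
..........................
..........#.###...........
...........###............
.............#............
..........................
.....................#.#..
.....................###..
.....................###..
....................####..
.....................####.
#....................####.
##..........#..........#..
###.......####............
###.......####............
####.......###............
#####......###............
##........#####........###
...........###..........##
......................#.##
......................####
.....####.................
....#####.................
.....####.................
.....#####................
......###.................
........#.................
```

```bash
cat >> h.py <<'E'
from scipy.spatial.transform import Rotation as Ro
def plan(target, yaw):
    """shift in tool axes & spin so TCP -> target, tool y yaw -> yaw deg"""
    s=manip.sense(); M=Ro.from_quat(s['tool_rot']).as_matrix()
    y0=np.degrees(np.arctan2(M[1,1],M[0,1]))
    d=M.T@(np.array(target)-s['tcp_pos'])
    print('t',s['t'],'tcp',s['tcp_pos'].round(4),'yaw',round(y0,2),'down',M[:,0].round(4),'F',s['force'].round(1),'gap',round(s['finger_gap'],3))
    print('shift',d.round(4),'spin',round(-(yaw-y0),2))
E
python3 -c "
from h import *
plan([.459,.331,.2],-83)"
```

```text
t 4.65 tcp [0.6391 0.1268 0.1419] yaw -14.92 down [-0.0068 -0.006  -1.    ] F [-0.3  0.5 -0.6] gap 0.601
shift [-0.0581 -0.2269 -0.1505] spin 68.08
```

>>> {"op": "play_rows", "data": {
  "series": [
    [-0.03, -0.01, -0.008, 8],
    [-0.058, -0.04, -0.026, 16],
    [-0.058, -0.075, -0.05, 24],
    [-0.058, -0.11, -0.073, 32],
    [-0.058, -0.145, -0.096, 40],
    [-0.058, -0.18, -0.12, 48],
    [-0.058, -0.207, -0.138, 56],
    [-0.058, -0.227, -0.15, 64],
    [-0.058, -0.227, -0.15, 68],
    [-0.058, -0.227, -0.15, 68],
    [-0.058, -0.227, -0.15, 68]
  ],
  "claw": 70
}}

```text
t: 5.75
tcp_pos: [0.4583, 0.3302, 0.1986]
tool_rot: [-0.702, -0.042, 0.709, -0.047]
force: [-0.8, -0.1, -0.4]
finger_gap: 0.702
```

```bash
cat > wedge.py <<'E'
from h import *
from scipy.optimize import minimize
from fit import sd,loc
def fitw(s,x0,zoff=.0019,bench=0.0):
    X=cloud(s); P=X.reshape(-1,3); P=P[~np.isnan(P[:,0])]; P=P[np.hypot(P[:,0]-x0[0],P[:,1]-x0[1])<.09]
    P=P.copy();P[:,2]-=zoff+bench; 
    P=P[P[:,2]<.06]
    # pred: heightfield labels: post top >.04 ; body >.005 ; table <.002
    a=P[P[:,2]>.046]; b=P[(P[:,2]>.005)&(P[:,2]<.02)]; t=P[P[:,2]<.0025]
    def cost(h):
        e=0
        A=loc(h,a[:,:2]); e+=np.mean(np.clip(sd(A,-.012,.012,-.013,.013),0,.01))*3
        B=loc(h,b[:,:2]); d=sd(B,-.012,.062,-.013,.013); e+=np.mean(np.clip(d,0,.01))
        zp=18e-3-.3*(B[:,0]-.012); ins=(d<-.002)&(B[:,0]>.014); 
        if ins.sum()>10: e+=np.mean(np.clip(abs(zp-b[:,2])[ins],0,.006))
        else: e+=.01
        T=loc(h,t[:,:2]); e+=np.mean(np.clip(-sd(T,-.012,.062,-.013,.013),0,.01))*5
        return e
    best=min((minimize(cost,[x0[0]+dx,x0[1],np.radians(a0)],method='Nelder-Mead',options=dict(xatol=1e-5,fatol=1e-8,maxiter=3000)) for a0 in x0[2] for dx in (-.004,.004)),key=lambda r:r.fun)
    h=best.x
    A=loc(h,a[:,:2]);print('post top local',np.percentile(A,[2,50,98],axis=0).round(4).tolist(),'z',np.median(a[:,2]).round(4))
    print('wedge',h[:2].round(4),np.degrees(h[2]).round(2),'cost',best.fun,len(a),len(b))
    return h
E
python3 - <<'E'
from wedge import *
s=snap('wrist','w4.png'); X=cloud(s); print('tbl',np.nanmedian(X[(abs(X[...,2])<.006)][:,2]))
h=fitw(s,(.459,.331,(0,7,15))); np.save('wedge.npy',h)
plan([h[0],h[1],.06],np.degrees(h[2])-90)
E
```

```text
tbl 0.001917335790766158
post top local [[-0.0616, -0.0119], [-0.0089, 0.0101], [0.0118, 0.0716]] z 0.0519
wedge [0.4577 0.3311] 2.71 cost 0.017118092014131454 1412 1862
t 5.8 tcp [0.4587 0.33   0.1989] yaw -82.87 down [-0.0085 -0.0069 -0.9999] F [-0.4  1.3 -0.2] gap 0.701
shift [ 0.1389 -0.002  -0.0005] spin 4.42
```

View pics/w4.png

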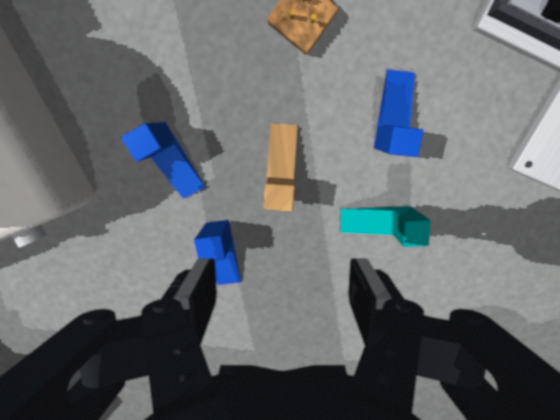

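```bash
sed -i 's/def fitw(s,x0,zoff=.0019,bench=0.0):/def fitw(s,x0,zoff=.0019,bench=0.0,win=(0,420,0,560)):/; s/X=cloud(s); P=X.reshape/X=cloud(s)[win[0]:win[1],win[2]:win[3]]; P=X.reshape/' wedge.py
python3 - <<'E'
from wedge import *
s=load('wrist')
h=fitw(s,(.459,.331,(0,7,15)),win=(105,230,240,322)); np.save('wedge.npy',h)
plan([h[0],h[1],.06],np.degrees(h[2])-90)
E
```

```text
post top local [[-0.0112, -0.0124], [0.0009, 0.0001], [0.0119, 0.0124]] z 0.0519
wedge [0.4577 0.331 ] 2.75 cost 0.0006289583704089482 792 1243
t 5.8 tcp [0.4587 0.33   0.1989] yaw -82.87 down [-0.0085 -0.0069 -0.9999] F [-0.4  1.3 -0.2] gap 0.701
shift [ 0.1389 -0.0019 -0.0005] spin 4.38
```

>>> {"op": "play_rows", "data": {
  "series": [
    [0.03, -0.002, -0.0005, 4.4],
    [0.075, -0.002, -0.0005, 4.4],
    [0.12, -0.002, -0.0005, 4.4],
    [0.15, -0.002, -0.0005, 4.4],
    [0.175, -0.002, -0.0005, 4.4],
    [0.186, -0.002, -0.0005, 4.4],
    [0.186, -0.002, -0.0005, 4.4],
    [0.186, -0.002, -0.0005, 4.4]
  ],
  "claw": 58
}}

```text
t: 6.6
tcp_pos: [0.4582, 0.3309, 0.0135]
tool_rot: [-0.704, -0.015, 0.71, -0.019]
force: [0.4, -0.6, 0.6]
finger_gap: 0.58
```

Run:
```python
from wedge import *
h=np.load('wedge.npy')
plan([h[0],h[1],.012],np.degrees(h[2])-90)
```

```text
t 6.6 tcp [0.4582 0.3309 0.0135] yaw -87.28 down [-0.0074 -0.0064 -1.    ] F [ 0.4 -0.6  0.6] gap 0.58
shift [ 0.0015 -0.0002  0.0005] spin -0.03
```

>>> {"op": "play_rows", "data": {
  "series": [
    [0, 0, 0, 0],
    [0, 0, 0, 0],
    [0, 0, 0, 0],
    [0, 0, 0, 0],
    [0, 0, 0, 0],
    [0, 0, 0, 0]
  ],
  "claw": 0,
  "force": 45
}}

```text
t: 7.2
tcp_pos: [0.4594, 0.3315, 0.0152]
tool_rot: [-0.705, -0.015, 0.708, -0.019]
force: [-0.2, -0.8, 6.5]
finger_gap: 0.299
```

Run:
```python
from wedge import *
h=np.load('holder.npy'); c,s=np.cos(h[2]),np.sin(h[2])
def hw(x,y): return [h[0]+c*x-s*y,h[1]+s*x+c*y]
print(manip.sense()['q'])
for z in (.1,):
    print(hw(-.118,0)); plan(hw(-.118,0)+[z],np.degrees(h[2])-90)
```

```text
[ 0.42929447  0.77754755  1.71751478 -0.0045832   0.65219028  1.95613745]
[np.float64(0.5111760117684191), np.float64(0.041846114455883585)]
t 7.2 tcp [0.4594 0.3315 0.0152] yaw -87.27 down [-0.004  -0.0049 -1.    ] F [-0.2 -0.8  6.5] gap 0.299
shift [-0.0836  0.2922 -0.0375] spin 17.64
```

>>> {"op": "play_rows", "data": {
  "series": [
    [-0.01, 0, 0, 0],
    [-0.04, 0, 0, 0],
    [-0.075, 0.01, 0, 0],
    [-0.085, 0.03, -0.004, 2],
    [-0.085, 0.065, -0.008, 4],
    [-0.085, 0.105, -0.013, 7],
    [-0.085, 0.145, -0.019, 10],
    [-0.085, 0.185, -0.024, 13],
    [-0.085, 0.225, -0.029, 16],
    [-0.085, 0.26, -0.034, 17.6],
    [-0.085, 0.28, -0.037, 17.6],
    [-0.085, 0.292, -0.0375, 17.6],
    [-0.085, 0.292, -0.0375, 17.6],
    [-0.085, 0.292, -0.0375, 17.6]
  ]
}}

```text
t: 8.6
tcp_pos: [0.5106, 0.0427, 0.1016]
tool_rot: [-0.7, 0.093, 0.703, 0.09]
force: [0.1, 0.4, -0.3]
finger_gap: 0.297
```

Run:
```python
from wedge import *
h=np.load('holder.npy'); c,s=np.cos(h[2]),np.sin(h[2])
def hw(x,y): return [h[0]+c*x-s*y,h[1]+s*x+c*y]
plan(hw(-.118,0)+[.03],np.degrees(h[2])-90)
snap('wrist','w5.png'); snap('side','s5.png')
```

```text
t 8.6 tcp [0.5106 0.0427 0.1016] yaw -104.87 down [-0.0045 -0.0044 -1.    ] F [ 0.1  0.4 -0.3] gap 0.297
shift [ 0.0716  0.0002 -0.001 ] spin 0.04
```

View pics/w5.png

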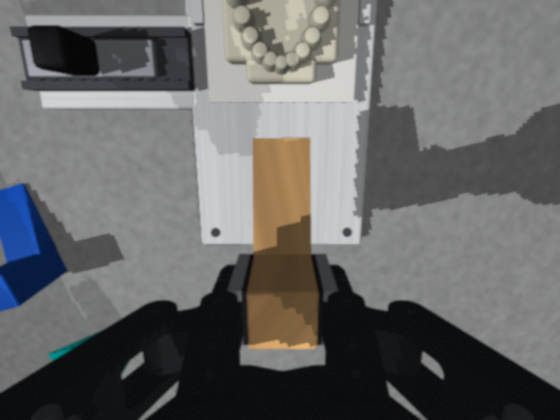

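View pics/s5.png

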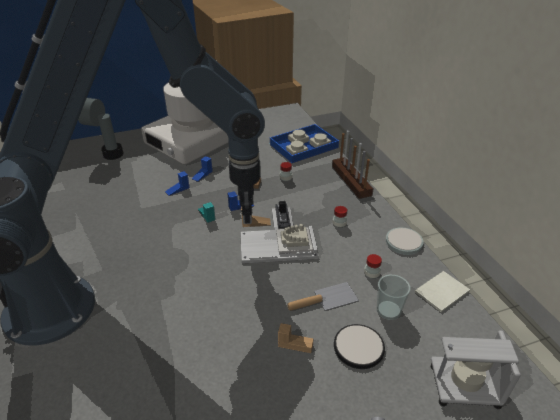

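```bash
cat > ramp.py <<'E'
from wedge import *
def ramp(s,h,win):
    X=cloud(s); hsv=cv2.cvtColor(s['image'],cv2.COLOR_BGR2HSV)
    m=(hsv[...,0]>5)&(hsv[...,0]<25)&(hsv[...,1]>90); m2=np.zeros_like(m); m2[win[0]:win[1],win[2]:win[3]]=1
    P=X[m&m2]; P=P[~np.isnan(P[:,0])]; L=np.c_[loc(h,P[:,:2]),P[:,2]-.0019]
    print('n',len(L),'x max',np.percentile(L[:,0],[98,99,99.8]).round(4),'y',np.percentile(L[:,1],[1,50,99]).round(4))
    A=np.c_[L[:,0],L[:,1],np.ones(len(L))]; r=np.linalg.lstsq(A,L[:,2],rcond=None)[0]; print('slope x,y',r[:2].round(3),'resid',np.std(A@r-L[:,2]).round(4))
    xt=np.percentile(L[:,0],99); print('z at tip',(r@[xt,0,1]).round(4))
    # yaw from column midlines
    xs=np.linspace(L[:,0].min()+.006,L[:,0].max()-.004,8); mid=[]
    for x in xs:
        q=L[abs(L[:,0]-x)<.003,1]; mid.append((np.percentile(q,2)+np.percentile(q,98))/2)
    p=np.polyfit(xs,mid,1); print('yaw rel',np.degrees(np.arctan(p[0])).round(2),'mid y',np.mean(mid).round(4))
    return L
E
python3 - <<'E'
from ramp import *
L=ramp(load('wrist'),np.load('holder.npy'),(130,240,235,330))
h=np.load('holder.npy');print('tcp hold',loc(h,manip.sense()['tcp_pos'][None,:2]))
E
```

```text
n 5563 x max [-0.0597 -0.0593 -0.0589] y [-0.0119  0.0003  0.0124]
slope x,y [-0.299 -0.007] resid 0.0006
z at tip 0.0898
yaw rel -0.02 mid y 0.0001
tcp hold [[-0.11893656  0.00115585]]
```

>>> {"op": "play_rows", "data": {
  "series": [
    [0.02, 0, 0, 0],
    [0.045, 0, 0, 0],
    [0.06, 0, 0, 0],
    [0.068, 0, 0, 0],
    [0.072, 0, 0, 0],
    [0.072, 0, 0, 0]
  ]
}}

```text
t: 9.3
tcp_pos: [0.5101, 0.0434, 0.0293]
tool_rot: [-0.7, 0.093, 0.703, 0.089]
force: [0.5, 0.9, -0.5]
finger_gap: 0.301
```

>>> {"op": "play_rows", "data": {
  "series": [
    [0.0005, 0, 0, 0],
    [0.001, 0, 0, 0],
    [0.0015, 0, 0, 0],
    [0.002, 0, 0, 0],
    [0.0025, 0, 0, 0],
    [0.0025, 0, 0, 0]
  ]
}}

```text
t: 9.9
tcp_pos: [0.5103, 0.0433, 0.0272]
tool_rot: [-0.7, 0.093, 0.703, 0.089]
force: [-1.1, 0.1, 2.3]
finger_gap: 0.303
```

>>> {"op": "play_rows", "data": {
  "series": [
    [0.0005, 0, 0, 0],
    [0.001, 0, 0, 0],
    [0.001, 0, 0, 0]
  ]
}}

```text
t: 10.2
tcp_pos: [0.5103, 0.0433, 0.0271]
tool_rot: [-0.7, 0.093, 0.702, 0.089]
force: [-1.7, 1.1, 9.5]
finger_gap: 0.297
```

Run:
```python
from ramp import *
h=np.load('holder.npy'); s=manip.sense(); print(s['t'],s['tcp_pos'],s['force'],loc(h,s['tcp_pos'][None,:2]))
L=ramp(snap('wrist','w6.png'),h,(100,260,235,330)) 
X=cloud(load('wrist')).reshape(-1,3); X=X[~np.isnan(X[:,0])]; L=np.c_[loc(h,X[:,:2]),X[:,2]-.0019]
m=(abs(L[:,1])<.042)&(L[:,0]>-.041)&(L[:,0]<-.034)&(L[:,2]>.02); print('plate front top',m.sum(),np.median(L[m],0))
sl=(abs(L[:,1])<.05)&(abs(L[:,1])>.02)&(L[:,0]<-.05)&(L[:,0]>-.09)&(L[:,2]<.02); print('slab',np.median(L[sl],0))
m=(abs(L[:,1])<.043)&(L[:,2]>.018)&(L[:,2]<.03)&(L[:,0]<.0)&(L[:,0]>-.06); print('plate xmin',np.percentile(L[m,0],[.2,1,2]))
```

```text
10.2 [0.51032411 0.04328596 0.02714922] [-1.67728486  1.13418081  9.48543933] [[-0.11919378  0.00117209]]
n 6837 x max [-0.0598 -0.0594 -0.0589] y [-0.0118  0.0005  0.013 ]
slope x,y [-0.313 -0.006] resid 0.001
z at tip 0.015
yaw rel 0.0 mid y 0.0005
plate front top 3449 [-0.03716444 -0.00019846  0.02399313]
slab [-0.06897526 -0.02001481  0.01203074]
plate xmin [-0.04021586 -0.04013926 -0.04007269]
```

View pics/w6.png

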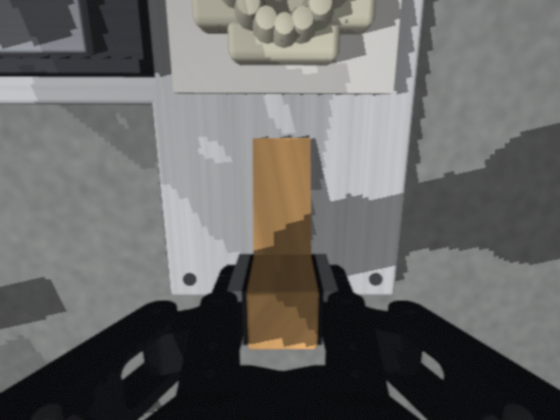

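>>> {"op": "play_rows", "data": {
  "series": [
    [0.0003, 0, -0.003, 0],
    [0.0003, 0, -0.007, 0],
    [0.0003, 0, -0.011, 0],
    [0.0003, 0, -0.015, 0],
    [0.0003, 0, -0.019, 0],
    [0.0003, 0, -0.022, 0],
    [0.0003, 0, -0.024, 0],
    [0.0003, 0, -0.024, 0],
    [0.0003, 0, -0.024, 0]
  ]
}}

```text
t: 11.15
tcp_pos: [0.5305, 0.0377, 0.0272]
tool_rot: [-0.698, 0.092, 0.705, 0.089]
force: [-5.7, 0.3, 11.7]
finger_gap: 0.3
```

```bash
cat > chk.py <<'E'
from ramp import *
import sys
h=np.load('holder.npy'); s=manip.sense(); print(s['t'],s['tcp_pos'].round(4),'F',s['force'].round(1),'gap',s['finger_gap'],'tcp holder',loc(h,s['tcp_pos'][None,:2]).round(4))
snap('wrist','w_%s.png'%sys.argv[1])
X=cloud(load('wrist')).reshape(-1,3); X=X[~np.isnan(X[:,0])]; L=np.c_[loc(h,X[:,:2]),X[:,2]-.0019]
for a,b in ((-.0395,-.036),(-.036,-.033)):
  for y0,y1 in ((-.042,-.015),(-.015,.015),(.015,.042)):
    m=(L[:,1]>y0)&(L[:,1]<y1)&(L[:,0]>a)&(L[:,0]<b)&(L[:,2]>.02)&(L[:,2]<.034); print('plate top',a,y0,m.sum(),np.median(L[m,2]).round(4))
sl=(abs(L[:,1])<.05)&(abs(L[:,1])>.02)&(L[:,0]<-.05)&(L[:,0]>-.09)&(L[:,2]<.02); print('slab',np.median(L[sl,2]).round(4))
m=(abs(L[:,1])<.043)&(L[:,2]>.02)&(L[:,2]<.032)&(L[:,0]<.0)&(L[:,0]>-.06); print('plate xmin',np.percentile(L[m,0],[.2,1,2]).round(4))
E
python3 chk.py 7
```

```text
11.15 [0.5305 0.0377 0.0272] F [-5.7  0.3 11.7] gap 0.300164636631251 tcp holder [[-0.0983  0.001 ]]
plate top -0.0395 -0.042 546 0.0241
plate top -0.0395 -0.015 579 0.0241
plate top -0.0395 0.015 516 0.024
plate top -0.036 -0.042 446 0.024
plate top -0.036 -0.015 526 0.024
plate top -0.036 0.015 511 0.024
slab 0.012
plate xmin [-0.0598 -0.0592 -0.0584]
```

>>> {"op": "play_rows", "data": {
  "series": [
    [-0.0003, 0, -0.003, 0],
    [-0.0003, 0, -0.005, 0],
    [-0.0003, 0, -0.007, 0],
    [-0.0003, 0, -0.009, 0],
    [-0.0003, 0, -0.011, 0],
    [-0.0003, 0, -0.012, 0],
    [-0.0003, 0, -0.012, 0],
    [-0.0003, 0, -0.012, 0]
  ]
}}

```text
t: 12.0
tcp_pos: [0.5355, 0.0363, 0.0278]
tool_rot: [-0.693, 0.092, 0.709, 0.089]
force: [-13.0, 3.0, 15.5]
finger_gap: 0.294
```

```bash
python3 chk.py 8
```

```text
12.0 [0.5355 0.0363 0.0278] F [-13.    3.   15.5] gap 0.29404593979407767 tcp holder [[-0.0931  0.0009]]
plate top -0.0395 -0.042 520 0.024
plate top -0.0395 -0.015 593 0.0241
plate top -0.0395 0.015 520 0.024
plate top -0.036 -0.042 475 0.024
plate top -0.036 -0.015 503 0.0241
plate top -0.036 0.015 442 0.024
slab 0.012
plate xmin [-0.0599 -0.0592 -0.0583]
```

View pics/w_8.png

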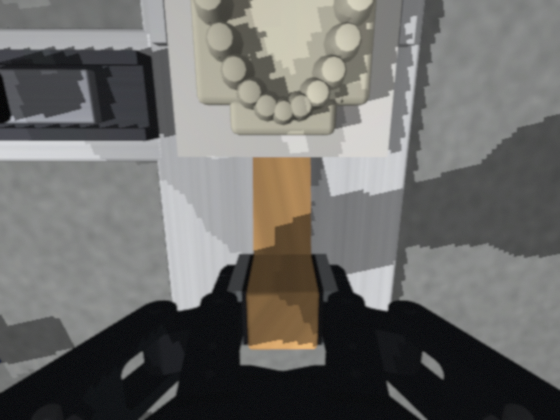

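>>> {"op": "play_rows", "data": {
  "series": [
    [0, 0, 0, 0],
    [0, 0, 0, 0],
    [0, 0, 0, 0]
  ]
}}

```text
t: 12.35
tcp_pos: [0.5349, 0.0366, 0.028]
tool_rot: [-0.693, 0.092, 0.71, 0.089]
force: [-4.1, 2.1, 7.5]
finger_gap: 0.298
```

Run:
```python
from fit import *
h=np.load('holder.npy'); s=manip.sense(); print(s['t'],s['tcp_pos'],s['force'],s['ft_torque'],loc(h,s['tcp_pos'][None,:2])); print(Ro.from_quat(s['tool_rot']).as_matrix().round(3)) if 'Ro' in globals() else 0
```

```text
12.35 [0.53494958 0.03658171 0.02804373] [-4.10995868  2.06423055  7.5137839 ] [0.2148728  0.33519886 0.08787066] [[-0.09367239  0.00103148]]
[[-0.025 -0.254 -0.967]
 [-0.001 -0.967  0.254]
 [-1.     0.007  0.024]]
```

>>> {"op": "play_rows", "data": {
  "series": [
    [0, 0, 0, 0],
    [0, 0, 0, 0],
    [0, 0, 0, 0]
  ],
  "claw": 42
}}

```text
t: 12.65
tcp_pos: [0.5357, 0.0363, 0.0277]
tool_rot: [-0.693, 0.092, 0.71, 0.089]
force: [0.1, 0.2, -0.9]
finger_gap: 0.42
```

```bash
python3 chk.py 9
python3 - <<'E'
from ramp import *
L=ramp(load('wrist'),np.load('holder.npy'),(165,250,235,330))
s=manip.sense(); print(Ro.from_quat(s['tool_rot']).as_matrix().round(3))
E
```

```text
12.65 [0.5357 0.0363 0.0277] F [ 0.1  0.2 -0.9] gap 0.4199657764489627 tcp holder [[-0.0929  0.001 ]]
plate top -0.0395 -0.042 508 0.024
plate top -0.0395 -0.015 569 0.024
plate top -0.0395 0.015 517 0.024
plate top -0.036 -0.042 442 0.024
plate top -0.036 -0.015 505 0.024
plate top -0.036 0.015 479 0.024
slab 0.012
plate xmin [-0.0598 -0.0592 -0.0584]
n 4760 x max [-0.045  -0.0445 -0.0444] y [-0.012   0.0003  0.0128]
slope x,y [-0.299 -0.005] resid 0.0007
z at tip 0.0184
yaw rel -0.23 mid y 0.0004
[[-0.024 -0.254 -0.967]
 [-0.001 -0.967  0.254]
 [-1.     0.007  0.023]]
```

View pics/w_9.png

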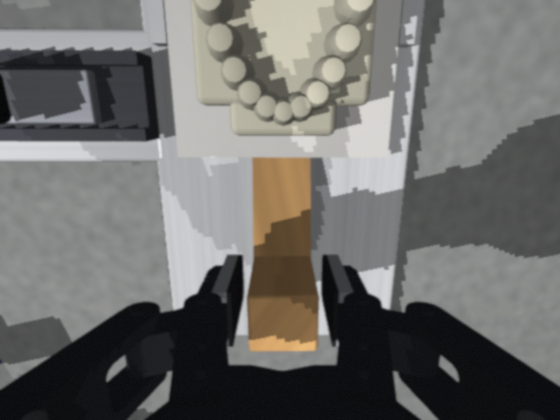

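>>> {"op": "play_rows", "data": {
  "series": [
    [-0.001, 0, 0, 0],
    [-0.001, 0, 0, 0],
    [-0.001, 0, 0, 0],
    [-0.001, 0, 0, 0],
    [-0.001, 0, 0, 0],
    [-0.001, 0, 0, 0]
  ],
  "claw": 0,
  "force": 60
}}

```text
t: 13.3
tcp_pos: [0.5356, 0.0363, 0.0286]
tool_rot: [-0.693, 0.092, 0.71, 0.089]
force: [-0.1, -0.0, -2.1]
finger_gap: 0.292
```

>>> {"op": "play_rows", "data": {
  "series": [
    [0, 0, 0, 0],
    [0, 0, 0, 0],
    [0, 0, 0, 0]
  ]
}}

```text
t: 13.6
tcp_pos: [0.5355, 0.0364, 0.0286]
tool_rot: [-0.693, 0.092, 0.71, 0.089]
force: [0.6, -0.0, -1.4]
finger_gap: 0.296
```

```bash
cat > st.py <<'E'
from ramp import *
h=np.load('holder.npy'); s=manip.sense(); M=Ro.from_quat(s['tool_rot']).as_matrix()
H=np.array([[np.cos(h[2]),np.sin(h[2])],[-np.sin(h[2]),np.cos(h[2])]])
print('t',s['t'],'z',s['tcp_pos'][2].round(4),'F hold',(H@s['force'][:2]).round(1),s['force'][2].round(1),'hold xy',loc(h,s['tcp_pos'][None,:2]).round(4),'down',M[:,0].round(4),'toolz',M[:,2].round(3),'gap',round(s['finger_gap'],3))
E
python3 st.py
```

```text
t 13.6 z 0.0286 F hold [0.6 0.1] -1.4 hold xy [[-0.093  0.001]] down [-0.0243 -0.0011 -0.9997] toolz [-0.967  0.254  0.023] gap 0.296
```

>>> {"op": "play_rows", "data": {
  "series": [
    [-0.0001, 0, -0.002, 0],
    [-0.0001, 0, -0.004, 0],
    [-0.0002, 0, -0.006, 0],
    [-0.0002, 0, -0.007, 0],
    [-0.0002, 0, -0.008, 0],
    [-0.0002, 0, -0.008, 0]
  ]
}}

```text
t: 14.2
tcp_pos: [0.5386, 0.0353, 0.0288]
tool_rot: [-0.689, 0.092, 0.713, 0.089]
force: [-7.9, 1.5, 6.6]
finger_gap: 0.297
```

```bash
python3 st.py;python3 chk.py 10
```

```text
t 14.2 z 0.0288 F hold [-8.  -0.6] 6.6 hold xy [[-0.0898  0.0008]] down [-3.390e-02  4.000e-04 -9.994e-01] toolz [-0.967  0.254  0.033] gap 0.297
14.2 [0.5386 0.0353 0.0288] F [-7.9  1.5  6.6] gap 0.296921813314424 tcp holder [[-0.0898  0.0008]]
plate top -0.0395 -0.042 368 0.0244
plate top -0.0395 -0.015 418 0.0244
plate top -0.0395 0.015 382 0.0243
plate top -0.036 -0.042 437 0.0244
plate top -0.036 -0.015 491 0.0243
plate top -0.036 0.015 451 0.0243
slab 0.012
plate xmin [-0.0598 -0.0592 -0.0583]
```

>>> {"op": "play_rows", "data": {
  "series": [
    [-0.0006, 0, -0.003, 0],
    [-0.0006, 0, -0.005, 0],
    [-0.0007, 0, -0.007, 0],
    [-0.0007, 0, -0.009, 0],
    [-0.0008, 0, -0.01, 0],
    [-0.0008, 0, -0.011, 0],
    [-0.0008, 0, -0.011, 0],
    [-0.0008, 0, -0.011, 0]
  ]
}}

```text
t: 15.05
tcp_pos: [0.5495, 0.0325, 0.029]
tool_rot: [-0.689, 0.092, 0.713, 0.089]
force: [-2.7, 0.7, -1.2]
finger_gap: 0.297
```

```bash
python3 st.py;python3 chk.py 11
python3 - <<'E'
from ramp import *
L=ramp(load('wrist'),np.load('holder.npy'),(165,250,235,330))
E
```

```text
t 15.05 z 0.029 F hold [-2.8  0. ] -1.2 hold xy [[-0.0785  0.0008]] down [-3.360e-02  3.000e-04 -9.994e-01] toolz [-0.967  0.254  0.033] gap 0.297
15.05 [0.5495 0.0325 0.029 ] F [-2.7  0.7 -1.2] gap 0.2971940013608985 tcp holder [[-0.0785  0.0008]]
plate top -0.0395 -0.042 332 0.0279
plate top -0.0395 -0.015 381 0.0279
plate top -0.0395 0.015 358 0.0278
plate top -0.036 -0.042 430 0.0278
plate top -0.036 -0.015 497 0.0278
plate top -0.036 0.015 442 0.0278
slab 0.012
plate xmin [-0.0598 -0.0591 -0.0583]
n 3409 x max [-0.0409 -0.0407 -0.0404] y [-0.0122  0.0001  0.0127]
slope x,y [-0.307 -0.005] resid 0.0006
z at tip 0.0218
yaw rel -0.32 mid y 0.0002
```

View pics/w_11.png

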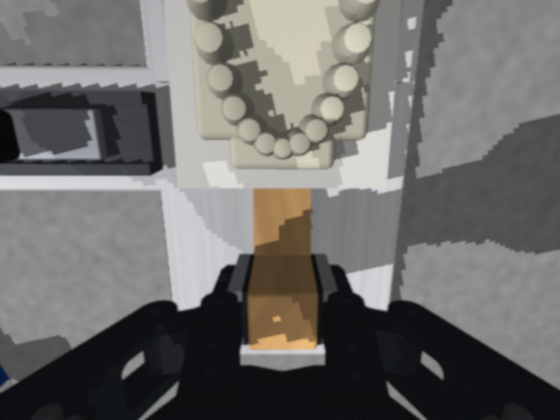

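```bash
python3 st.py;python3 chk.py 12 | head -3
python3 - <<'E'
from ramp import *
h=np.load('holder.npy')
w=load('wrist'); X=cloud(w).reshape(-1,3); X=X[~np.isnan(X[:,0])]; L=np.c_[loc(h,X[:,:2]),X[:,2]-.0019]
m=(abs(L[:,1])<.043)&(abs(L[:,1])>.036)&(L[:,0]>-.039)&(L[:,0]<.045)&(L[:,2]>.02)&(L[:,2]<.032)
p=np.polyfit(L[m,0],L[m,2],1); print('plate top line: slope',p[0].round(4),'expected -0.044; front',np.polyval(p,-.04).round(4),'back',np.polyval(p,.05).round(4),'xrange',L[m,0].min(),L[m,0].max())
s=snap('side','s12.png'); c=snap('scene','c12.png')
a=cv2.resize(s['image'][180:290,200:350],(600,440),interpolation=cv2.INTER_CUBIC); cv2.imwrite('pics/s12c.png',a)
for n in('side','scene'):
    X=cloud(load(n)).reshape(-1,3); X=X[~np.isnan(X[:,0])]; L=np.c_[loc(h,X[:,:2]),X[:,2]]
    m=(abs(L[:,1]+.052)<.004)&(abs(L[:,0])<.05); 
    for a0,b0 in((-.038,-.030),(.035,.043)):
        m=(L[:,0]>a0)&(L[:,0]<b0)&(abs(L[:,1])<.042)&(L[:,2]>.02)&(L[:,2]<.034); print(n,a0,m.sum(),np.median(L[m,2]))
E
```

```text
t 15.1 z 0.029 F hold [-2.3 -0.1] -0.4 hold xy [[-0.0785  0.0008]] down [-3.350e-02  3.000e-04 -9.994e-01] toolz [-0.967  0.254  0.033] gap 0.294
15.1 [0.5495 0.0325 0.029 ] F [-2.2  0.5 -0.4] gap 0.2938883966381497 tcp holder [[-0.0785  0.0008]]
plate top -0.0395 -0.042 332 0.0279
plate top -0.0395 -0.015 384 0.0279
plate top line: slope -0.0439 expected -0.044; front 0.028 back 0.0241 xrange -0.03864943384811091 0.033641677089647826
side -0.038 57 0.02815360603546178
side 0.035 17 0.02519408220004092
scene -0.038 45 0.027160029386269994
scene 0.035 18 0.02608370987431223
```

View pics/s12c.png

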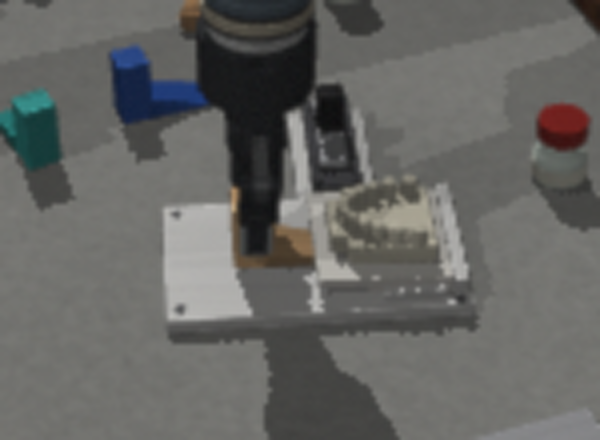

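View pics/c12.png

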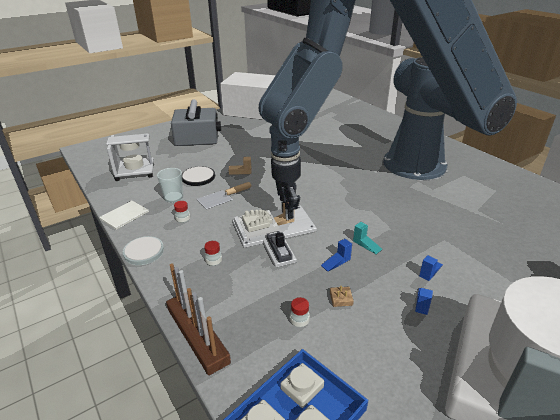

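The side view at about (310,270) in the crop shows the wedge gripped under the middle of the lip. The latch bolt is clear of the plate. The plate's top edge reads 28.0 mm at the front and 24.1 mm at the back, so the front is up 4.0 mm with the back down. Handing in.

```bash
python3 -c "
from h import *
print(manip.sign_off())"
```

```text
the job is handed in; nothing more can be done
None
```

I slid the latch fully open and pushed the wooden wedge under the middle of the plate's front lip until the front edge lifted 4.0 mm. I handed the job in still gripping the wedge. No verdict was reported.

**Latch:** I slid it outward until it hit its end stop. The knob moved about 37 mm, and the force rose to 15 N at the end. The picture shows the bolt clear of the plate.

**Wedge:** I picked the left-hand wooden piece, the one with the sloped ramp, and laid it flat on the apron. The wedge tilted slightly in the grip on the first push, so I released it, gripped it again flat at 60 N, and pushed it in.

**Last checks (about 15 s on the clock):**

| Check | Reading |
|---|---|
| Plate top, front edge | 28.0 mm (24.0 mm at rest), so lifted 4.0 mm |
| Plate top, rear edge | 24.1 mm, extrapolated from the forward part of the plate, so still down |
| Wedge sideways offset | within 0.5 mm of the middle |
| Wedge levelness | level, perhaps 0.2 mm above the apron |
| Push force | about 2 N |
| Finger opening | about 25 mm, on the wedge's post |

**What disagreed:**
- The scene and side cameras gave noisier plate heights, with 17 to 57 points each. They read 27.2 to 28.2 mm at the front and 25.2 to 26.1 mm at the back, without the 1.9 mm height correction I applied to the wrist camera. I relied on the wrist camera.
- The gripper ended tilted about 2° from upright, because the arm gave way slightly under the push.

The robot did not touch the cast or plate, and the other objects looked undisturbed in the last pictures.

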